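# Turn the pantry carousel to the honey and hold it

## Task

Grip the black knob on top of the pantry carousel and turn the tray by it, letting go and taking it again as needed, until the honey jar with the red lid stands at the front, squarely in line with the orange pointer on the foot. Do not touch the jar, tins and glass on the tray, and turn gently enough that they all stay standing on it; leave the mug, tall tin and garlic beside it where they are. Finish while still gripping the knob and holding the tray still.

Things in the scene. Friction and masses are not known exactly. Their poses are not given: they have to be found in the camera images.
- carousel_foot: the fixed foot of the carousel, a black disc 190 mm across fastened to the worktop; origin on the turning axis at worktop height, z up; its -x axis is the carousel's front: an orange pointer bar runs out along -x under the tray and ends 175 mm from the axis in an orange disc, 26 mm across and 12 mm high
- tray (a joint): angle (rad) of the round wooden tray about its upright axis, growing anticlockwise from above; no stops, light friction (0.06 N m), stays where left; its value does not tell where things stand. Tray 300 mm across, floor 30 mm and rim 42 mm above the worktop; a steel post (16 mm) rises from its centre to the knob. The jar, tins and glass stand loose about 92 mm from the axis and ride round with it
- knob: round black knob fixed to the tray on top of the central post, on the turning axis; 40 mm across, 36 mm high, from 165 to 201 mm above the worktop; turns with the tray; origin at the centre of its underside. The things on the tray reach at most 121 mm above the worktop, so the knob can be gripped from above with the fingers in any direction
- knob_grip (a point): point on the turning axis at mid height of the knob, 183 mm above the worktop: where to grip it
- honey_jar: the honey jar with the red lid, the only one on the tray with a red lid (another stands far back by the wall as decoration); loose on the tray, 58 x 62 mm, 86 mm tall; origin at the centre of its underside, z up; its own yaw does not matter
- red_tin: green and silver food tin, loose on the tray, 75 mm across, 58 mm tall; origin at the centre of its underside, z up
- tuna_tin: flat pale tin with a gold lid, loose on the tray, 86 mm across, 40 mm tall; origin at the centre of its underside, z up
- tumbler: empty clear drinking glass, loose on the tray, 80 mm across the rim, 91 mm tall; origin at the centre of its underside, z up
- mug_cream: dark and cream mug on the worktop beside the carousel, 86 mm across (121 with handle), 99 mm tall; origin at its underside, below the middle of its outline with the handle; leave alone
- tomato_tin: tall green and gold tin on the worktop beside the carousel, 75 mm across, 110 mm tall; origin at the centre of its underside; leave alone
- garlic: garlic bulb on the worktop behind the carousel, 56 mm across; origin at its underside; leave alone
Things that resemble listed ones, but are neither listed nor needed, are in the scene too. Leave any blue or pink look-alike of the red_tin alone.

How it is judged (in metres and radians):
On the way, in this order (a step that is already met when the one before it is completed fails the run):
1. the fingers grip the knob (contact force between the fingers and knob above 2 N), for 0.2 s.
2. the honey jar is brought to the front with the knob in the fingers (x of honey_jar in the frame of carousel_foot below -0.06 m and y of honey_jar in the frame of carousel_foot between -0.018 and 0.018 m and contact force between the fingers and knob above 2 N), for 0.2 s.
At the end, for the whole second after the job is handed in: The honey jar is at the front, at least 60 mm from the axis and within 18 mm of the pointer's line; the fingers press on the knob with over 2 N; the tray turns slower than 0.05 rad/s; jar, tins and glass stand upright (0.1 rad) on the tray floor, centres within 140 mm of the axis (all of step 2 and velocity of joint tray between -0.05 and 0.05 rad/s and angle between each of honey_jar, red_tin, tuna_tin, tumbler's own z axis and vertical below 0.1 rad and z of honey_jar in the frame of carousel_foot between 0.025 and 0.036 m and horizontal distance between each of honey_jar, red_tin, tuna_tin, tumbler and carousel_foot below 0.14 m and z of red_tin in the frame of carousel_foot between 0.025 and 0.036 m and z of tuna_tin in the frame of carousel_foot between 0.025 and 0.036 m and z of tumbler in the frame of carousel_foot between 0.025 and 0.036 m); the arm keeps its last pose, push and grip.
It fails at once if the jar, a tin or the glass on the carousel is touched by the robot (contact force between any of the fingers, the arm and honey_jar above 1 N or contact force between any of the fingers, the arm and red_tin above 1 N or contact force between any of the fingers, the arm and tuna_tin above 1 N or contact force between any of the fingers, the arm and tumbler above 1 N).
It fails at once if the jar, a tin or the glass on the carousel tips over (angle between any of honey_jar, red_tin, tuna_tin, tumbler's own z axis and vertical above 0.5 rad).
It fails at once if the mug, the tomato tin or the garlic beside the carousel is moved by more than 20 mm (distance of any of mug_cream, tomato_tin, garlic from where it was at the start of the episode above 0.02 m).
It also fails if it takes over 42 s, if anything falls off the work surface, if the arm or the gripper's body presses on something with over 40 N, if the wrist force passes 120 N, or if a joint passes its speed limit or range.

## Robot

A 6-joint arm with a two-finger parallel gripper is mounted at the origin on a cart in front of the work surface, level with it; the furniture and walls round the work are solid. World frame = base frame: x ahead of the robot, y to its left, z up, the work surface at z = 0. Lengths are in m, angles in degrees, forces in N, time in s.
With the tool pointing down it reaches from about 0.25 to 0.725 m from the base axis. Payload 9.7 kg.
Tool frame: the origin (TCP) lies on the centre line of the jaws, within the pads' length; the fingertips stand 19 mm ahead of it and the grasp point (between the pads) is the TCP; z points along the fingers, y is the direction in which the jaws open and shut (so a half turn about z gives the same grasp; the last joint's range is limited). The gripper opens to 85 mm and grips with 20 to 120 N. Pads are 22 mm wide; open, the fingers measure 114 mm over their backs; the gripper's body (76 mm by 85 mm) begins 54 mm behind the grasp point. The pads swing forward as they close: fully open they stand 13 mm farther back than shut.
Start: joints at [-65.203, 4.979, 10.078, 95.1, 0, 90], TCP at [0.231, -0.499, 0.25] pointing down, gripper open.
Joint ranges: [-179.16, 179.16], [-48.56, 103.87], [-65.8, 70.77], [-126.05, 130.52], [-82.76, 87.17], [-180, 180]. Speed limits (degrees/s): [127.2, 127.2, 147.25, 180, 180, 180].

## Interface

Orientations are given as [roll, pitch, yaw] about the fixed x, y, z axes, in that order (R = Rz(yaw) Ry(pitch) Rx(roll)).
In Python, from workcell import bot gives the robot as it stands.
- The arm moves only by the tool servo_tool, never from a script. Its argument "motion" is a list that holds one entry, the list of rows, each a list of 6 numbers: the shift along the tool's x, y, z in mm, then the turn, a rotation vector about the tool's x, y, z in rad. A call has 1 to 5 rows; each row shifts and turns the commanded pose from where the row before left it, along the tool's axes as they then stand; what a row does not reach is not made up. A row lasts 1/10 s, in which the tool goes at most 50 mm and 8.59 degrees, less where a joint would pass 70% of its speed; a pose out of reach is approached as far as the arm can. A call is refused whole if a number of a shift passes 50 or a number of a turn 0.15, either way. A call with a gripper value outside its range is refused whole. "gripper" is the finger opening in mm, from 0 to 85.4, set as the call begins (left out, the last holds). The fingers move at their own pace and stop on an object; "newtons" is the grip in N (left out, the last holds). Time passes only in rows, so rows that do not move let the fingers close. It gives the time, the measured TCP pose, the force and the opening at its end, in the units of the state.
- bot.get_obs(): the state, without advancing time (a new reading comes with each control period).
- bot.camera(name): name is "scene" or "top"; returns a dict with "color" (420x560x3 uint8, red, green, blue), "fx", "fy", "cx", "cy" (pixels), "R" (3x3) and "t" (3): a world point X has camera coordinates R X + t. Camera axes: x right, y down, z forward; pixel columns grow to the right and rows downward; lengths in m; the calibration is good to about 2 mm. A picture is of the moment at which its call begins. There is no depth.
- bot.job_done(): hands the job in, once; it reports no verdict.
Trained networks look in a picture, given as the dict that the camera call returned (one of the last four; its "shot" number tells which), for a name from the list of things; names that differ only in an ending like _2 or _b are one class to them, and where a whole thing is asked for, a point or a joint stands for the part that bears it (a point fixed in the world has none). Each returns a list of dicts, best first, with "confidence" (0 to 1); they miss things now and then, are a little off and sometimes report something else, mostly with a low value. They report only what shows in the picture. A call takes as long as a camera call. They do not tell look-alikes from the thing itself.
- bot.look_for(picture, label): "rect" ([left, top, width, height] in pixels, round what is visible of it).
The state is a dict: "time": time; "q": joint angles; "qd": joint speeds; "joint_efforts": joint torques, N m; "ee_pos": TCP position; "tcp_rot": TCP orientation; "wrist_force": force on the tool from outside, world axes, zero at the start; "torque": the same for the moment, N m; "opening": finger opening in m.
Only numpy, scipy, OpenCV 4.12 (cv2) and the standard library are available. Lean on these libraries where they do the work, as an engineer would, in place of code of your own. Each camera call takes 0.05 s, during which the arm holds its last target.

## Working session

There is one attempt and no reset: what is moved stays moved. The work goes in short steps, Python scripts to look and compute and a tool call to move; the robot and the scene stay as the last step left them, time stands still between calls to the robot, and variables do not carry over. Pictures are saved under pics/ and viewed, and the job is handed in when it is done.

Besides the shell and the picture viewer there is one more tool, called after ">>>" in YAML: its name, and indented under it one key for each argument. servo_tool: Moves the arm, as the interface text tells. Its arguments: {"type":"object","properties":{"motion":{"type":"array","items":{"type":"array","items":{"type":"array","items":{"type":"number"}}}},"gripper":{"type":"number"},"newtons":{"type":"number"}},"required":["motion"]}

```bash
mkdir -p pics; python3 - <<'E'
from workcell import bot
import cv2,pickle,numpy as np
o=bot.get_obs();print(o['time'],o['ee_pos'],o['tcp_rot'],o['opening'])
P={}
for n in("scene","top"):
    p=bot.camera(n);P[n]=p
    cv2.imwrite(f"pics/{n}0.png",p["color"][:,:,::-1])
    print(n,p['fx'],p['cx'],p['cy'],np.round(-p['R'].T@p['t'],3),p['R'].round(3).tolist())
    for l in("knob","honey_jar","carousel_foot","tray"):
        for d in bot.look_for(p,l)[:2]:print(l,np.round(d["rect"],1),round(d["confidence"],2))
pickle.dump(P,open("p0.pkl","wb"))
print(bot.get_obs()['time'])
E
```

```text
0.0 [ 0.23058626 -0.49910284  0.24961021] [-1.79926538e+02 -1.39397869e-03  2.47967805e+01] 0.08579197201215524
scene 437.0476413199484 279.9568445073319 202.01517983470538 [0.089 0.705 1.05 ] [[-0.801, -0.598, 0.012], [-0.446, 0.584, -0.678], [0.399, -0.549, -0.735]]
knob [324.3 180.6  25.3  42.8] 0.61
knob [212.1 276.7  48.3  48.1] 0.55
honey_jar [306.2 207.3  20.8  35.1] 0.83
carousel_foot [237.6 206.6 105.9  94. ] 0.77
carousel_foot [212.1 278.3  48.3  49.3] 0.57
tray [239.7 209.6 102.3  86.4] 0.87
tray [279.6 190.7  15.4  16.1] 0.36
top 471.26191187858666 285.06514225686533 207.70662491029123 [0.328 0.019 1.336] [[-0.02, -1.0, -0.001], [-0.979, 0.02, -0.204], [0.204, -0.003, -0.979]]
knob [250.5 226.   18.9  17.7] 0.67
honey_jar [287.2 234.5  24.9  22.6] 0.69
carousel_foot [211.1 192.1 106.9 116.7] 0.74
tray [208.6 191.1 111.9 102.7] 0.84
0.5
```

View pics/scene0.png

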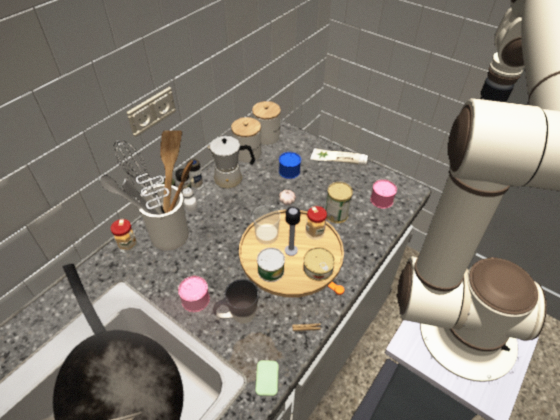

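View pics/top0.png

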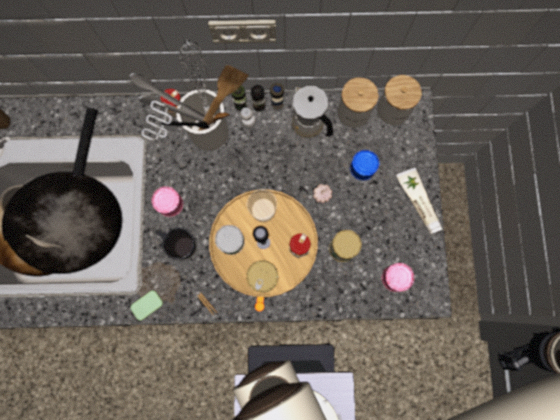

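```bash
python3 - <<'E'
import pickle,cv2
P=pickle.load(open("p0.pkl","rb"))
c=P["top"]["color"][170:320,190:340,::-1];cv2.imwrite("pics/topc0.png",cv2.resize(c,None,fx=4,fy=4,interpolation=3))
c=P["scene"]["color"][160:340,200:380,::-1];cv2.imwrite("pics/scenec0.png",cv2.resize(c,None,fx=3.3,fy=3.3,interpolation=3))
E
```

```text
(no output)
```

View pics/topc0.png

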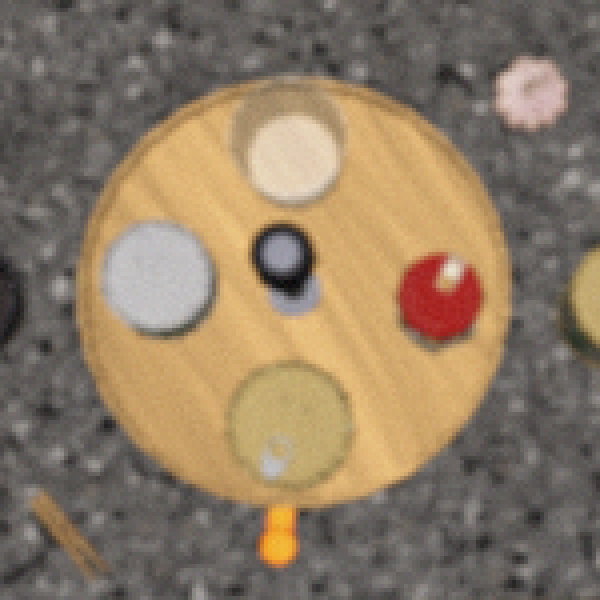

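View pics/scenec0.png

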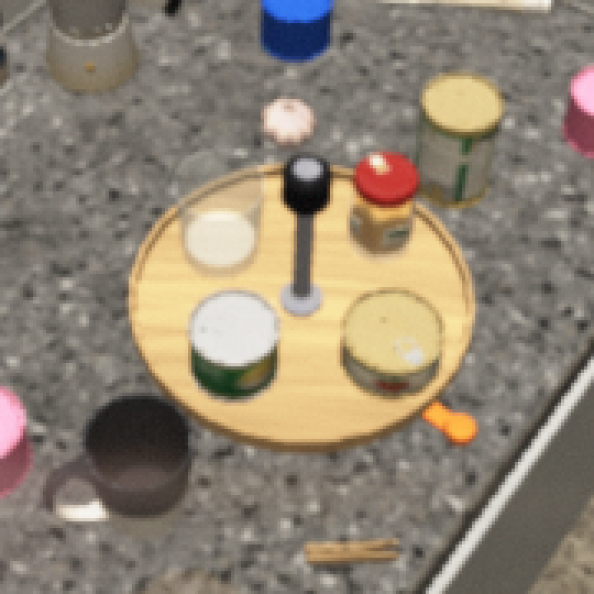

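The pictures show the knob at top (260,233) and scene (293,211). The jar's red lid is at top (300,243) and scene (317,211). The pointer disc is at top (259.5,306) and scene (339,289). The jar is to the robot's right, about a quarter turn from the front. Next I triangulate these points.

```bash
cat > h.py <<'E'
import numpy as np
def ray(p,uv):
    d=np.array([(uv[0]-p['cx'])/p['fx'],(uv[1]-p['cy'])/p['fy'],1]);R=np.array(p['R']);t=np.array(p['t'])
    return -R.T@t,(R.T@d)/np.linalg.norm(d)
def tri(ps,uvs):
    A=np.zeros((3,3));b=np.zeros(3);rs=[ray(p,u) for p,u in zip(ps,uvs)]
    for c,d in rs:
        M=np.eye(3)-np.outer(d,d);A+=M;b+=M@c
    X=np.linalg.solve(A,b);return X,[np.linalg.norm(np.cross(X-c,d)) for c,d in rs]
def onz(p,uv,z):
    c,d=ray(p,uv);return c+d*(z-c[2])/d[2]
E
python3 - <<'E'
import pickle,cv2;from h import *
P=pickle.load(open("p0.pkl","rb"));T,S=P["top"],P["scene"]
def f(n,a,b,z):
    a=np.array(a)/4+[190,170];b=np.array(b)/3.3+[200,160]
    X,e=tri([T,S],[a,b]);print(n,X.round(4),np.round(e,4),'top@z',onz(T,a,z).round(4),'scene@z',onz(S,b,z).round(4))
f("knobtop",(281,253),(308,167),.201)
f("lid",(440,296),(386,172),.116)
f("disc",(278,545),(460,427),.012)
f("post foot",(297,298),(301,300),.032)
for p,n in((T,"top"),(S,"scene")):
    h=cv2.cvtColor(p["color"],cv2.COLOR_RGB2HSV)
    m=cv2.inRange(h,(0,150,70),(5,255,255))|cv2.inRange(h,(173,150,70),(180,255,255))
    k,l,s,c=cv2.connectedComponentsWithStats(m)
    for i in range(1,k):
        if s[i,4]>30:print(n,"red",s[i],c[i].round(1))
    m=cv2.inRange(h,(7,215,180),(18,255,255))
    k,l,s,c=cv2.connectedComponentsWithStats(m)
    for i in range(1,k):
        if s[i,4]>15:print(n,"or",s[i],c[i].round(1))
# tray rim points from top picture crop: left,right,top,bottom
for q in((75,300),(513,290),(290,77),(290,508)):print(q,onz(T,np.array(q)/4+[190,170],.042).round(4))
E
```

```text
knobtop [0.5018 0.0764 0.205 ] [0.0003 0.0003] top@z [0.5021 0.0764 0.201 ] scene@z [0.5041 0.0735 0.201 ]
lid [ 0.4851 -0.0218  0.1217] [0.0011 0.0011] top@z [ 0.4848 -0.0224  0.116 ] scene@z [ 0.4887 -0.0259  0.116 ]
disc [0.3287 0.0903 0.0109] [0.0003 0.0003] top@z [0.3284 0.0901 0.012 ] scene@z [0.3287 0.0911 0.012 ]
post foot [0.4994 0.0755 0.0299] [0.003 0.003] top@z [0.4963 0.0743 0.032 ] scene@z [0.5015 0.0777 0.032 ]
top red [165  89   9   5  32] [169.1  90.6]
top red [161  97  14   9  38] [166.1 101.1]
top red [290 234  20  21 277] [299.2 244.9]
scene red [307 207  20  15 203] [317.2 214.6]
scene red [111 220  20  16 220] [120.4 227.8]
(75, 300) [0.4968 0.227  0.042 ]
(513, 290) [ 0.4975 -0.0754  0.042 ]
(290, 77) [0.6522 0.077  0.042 ]
(290, 508) [0.3527 0.0802 0.042 ]
```

>>> servo_tool:
  motion:
    - [[15,-13,0,0,0,0],[28,-23,0,0,0,0],[28,-23,0,0,0,0],[28,-23,0,0,0,0],[28,-23,0,0,0,0]]
  gripper: 85

```text
time: 1.0
ee_pos: [0.3023, -0.3494, 0.2504]
tcp_rot: [180.0, -0.0, 24.8]
wrist_force: [1.1, 0.7, 0.3]
opening: 0.0849
```

```bash
python3 -c "
from workcell import bot
o=bot.get_obs();print(o['time'],o['q'],o['tcp_rot'],o['ee_pos'])"
```

```text
1.0 [-4.91414800e+01 -7.02640433e+00 -1.74397729e+00  9.52634711e+01
  1.59125153e-03  1.06082357e+02] [ 1.79982227e+02 -6.78013233e-03  2.47761647e+01] [ 0.30225563 -0.34943303  0.25035513]
```

>>> servo_tool:
  motion:
    - [[30,-25,0,0,0,0],[30,-25,0,0,0,0],[30,-25,0,0,0,0],[30,-25,0,0,0,0],[30,-25,0,0,0,0]]

```text
time: 1.5
ee_pos: [0.386, -0.1728, 0.2505]
tcp_rot: [180.0, -0.0, 24.8]
wrist_force: [0.9, -0.2, 0.8]
opening: 0.085
```

>>> servo_tool:
  motion:
    - [[30,-25,0,0,0,0],[30,-25,0,0,0,0],[30,-25,0,0,0,0],[30,-25,0,0,0,0],[28,-25,0,0,0,0]]

```text
time: 2.0
ee_pos: [0.4681, 0.0029, 0.2504]
tcp_rot: [180.0, -0.0, 24.8]
wrist_force: [1.7, -0.4, 0.0]
opening: 0.0849
```

>>> servo_tool:
  motion:
    - [[30,-25,0,0,0,0],[15,-15,0,0,0,0],[0,0,0,0,0,-0.14],[0,0,0,0,0,-0.14],[0,0,0,0,0,-0.14]]

```text
time: 2.5
ee_pos: [0.4917, 0.0568, 0.2502]
tcp_rot: [-180.0, 0.0, 49.2]
wrist_force: [-0.5, -0.3, 0.5]
opening: 0.0849
```

>>> servo_tool:
  motion:
    - [[0,0,0,0,0,-0.14],[0,0,0,0,0,-0.14],[0,0,0,0,0,-0.14],[0,0,0,0,0,-0.14],[0,0,0,0,0,-0.14]]

```text
time: 3.0
ee_pos: [0.4917, 0.0564, 0.2504]
tcp_rot: [180.0, -0.0, 89.3]
wrist_force: [-0.5, 0.3, -1.2]
opening: 0.0849
```

>>> servo_tool:
  motion:
    - [[0,0,0,0,0,-0.14],[0,0,0,0,0,-0.14],[0,0,0,0,0,-0.14],[0,0,0,0,0,-0.14],[0,0,0,0,0,-0.14]]

```text
time: 3.5
ee_pos: [0.4916, 0.0564, 0.2504]
tcp_rot: [180.0, 0.0, 129.4]
wrist_force: [0.5, 0.3, -0.3]
opening: 0.0849
```

>>> servo_tool:
  motion:
    - [[0,0,0,0,0,0],[0,0,0,0,0,0]]

```text
time: 3.7
ee_pos: [0.4917, 0.0564, 0.2503]
tcp_rot: [180.0, 0.0, 128.8]
wrist_force: [0.9, 0.2, -0.1]
opening: 0.085
```

```bash
python3 - <<'E'
from workcell import bot
import cv2,pickle
o=bot.get_obs();print(o['time'],o['q'].round(1),o['tcp_rot'],o['ee_pos'],o['wrist_force'])
for n in("scene","top"):
    p=bot.camera(n);cv2.imwrite(f"pics/{n}1.png",cv2.resize(p["color"][100:360,130:430,::-1],None,fx=2.3,fy=2.3))
E
```

```text
3.7 [ 6.5 -2.6  2.4 95.   0.  57.7] [1.79995471e+02 1.29432729e-03 1.28838751e+02] [0.49165901 0.05642036 0.25031881] [ 0.86960772  0.2407054  -0.09035464]
```

View pics/scene1.png

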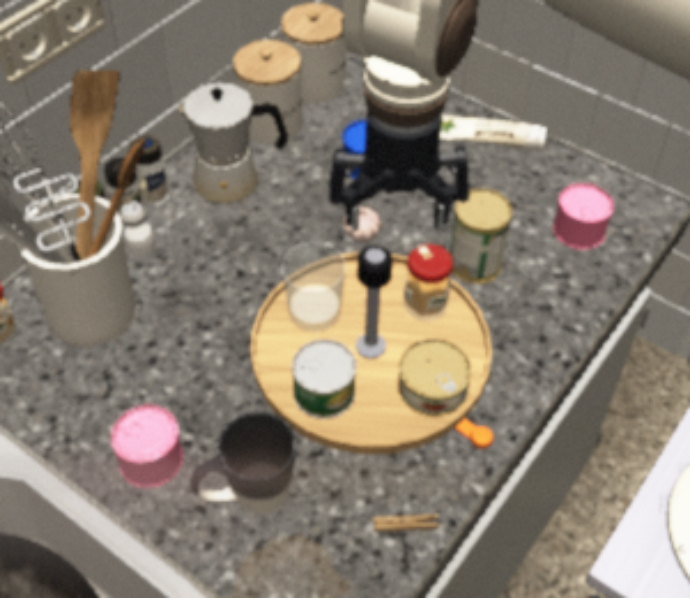

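View pics/top1.png

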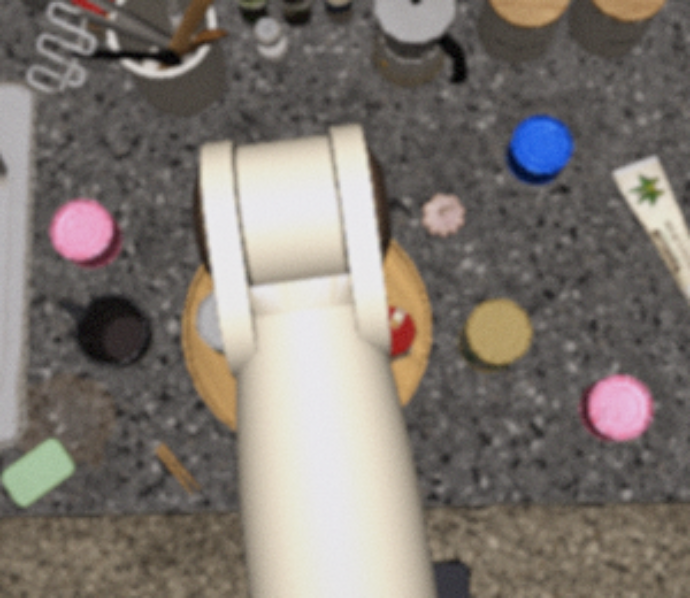

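The scene view shows the open gripper above and behind the tray, with everything standing and the knob clear. The TCP is about 22 mm short of the axis, so I shift over and go down.

>>> servo_tool:
  motion:
    - [[4,10,0,0,0,0],[5,11,0,0,0,0],[0,0,10,0,0,0],[0,0,15,0,0,0],[0,0,15,0,0,0]]

```text
time: 4.3
ee_pos: [0.5023, 0.0771, 0.209]
tcp_rot: [-180.0, -0.0, 129.1]
wrist_force: [-0.3, 0.4, -0.1]
opening: 0.0852
```

>>> servo_tool:
  motion:
    - [[0,0,15,0,0,0],[0,0,12,0,0,0],[0,0,0,0,0,0],[0,0,0,0,0,0]]

```text
time: 4.7
ee_pos: [0.5022, 0.0767, 0.1833]
tcp_rot: [-180.0, -0.0, 129.1]
wrist_force: [-0.5, -0.5, 0.1]
opening: 0.0847
```

```bash
python3 - <<'E'
from workcell import bot
import cv2,pickle
p=bot.camera("scene");cv2.imwrite(f"pics/scene2.png",cv2.resize(p["color"][150:320,210:370,::-1],None,fx=3.5,fy=3.5,interpolation=3))
E
```

```text
(no output)
```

View pics/scene2.png

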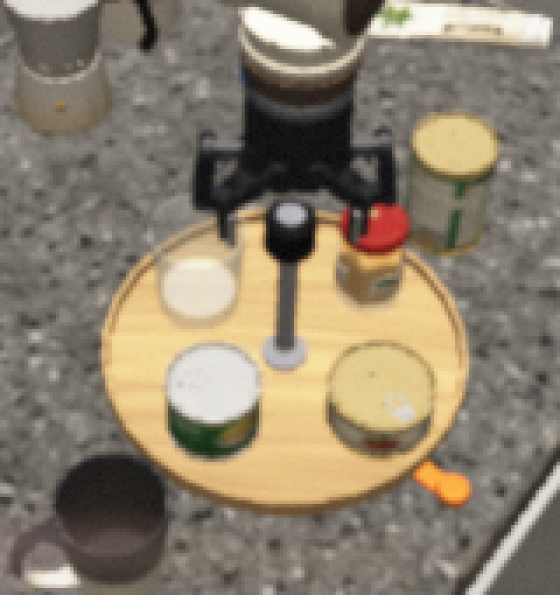

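```bash
python3 - <<'E'
import pickle,numpy as np
p=pickle.load(open("p0.pkl","rb"))["scene"]
def pr(X):
    c=p['R']@np.array(X)+p['t'];u=np.array([p['fx']*c[0]/c[2]+p['cx'],p['fy']*c[1]/c[2]+p['cy']]);return ((u-[210,150])*3.5).round(0)
T=np.array([.5022,.0767,.183]);y=np.array([.776,.631,0])
for z in(.165,.183,.201):print(z,pr([.5022,.0767,z]))
for s in(-1,1):print(s,pr(T+s*y*.0425+[0,0,-.006]))
E
```

```text
0.165 [290. 247.]
0.183 [290. 232.]
0.201 [291. 216.]
-1 [346. 236.]
1 [234. 238.]
```

The knob and fingers show where the projection puts them, so I close the gripper.

>>> servo_tool:
  motion:
    - [[0,0,0,0,0,0],[0,0,0,0,0,0],[0,0,0,0,0,0],[0,0,0,0,0,0],[0,0,0,0,0,0]]
  gripper: 30
  newtons: 50

```text
time: 5.25
ee_pos: [0.5033, 0.0773, 0.1842]
tcp_rot: [179.8, 0.0, 129.1]
wrist_force: [3.5, 3.9, 1.2]
opening: 0.0386
```

>>> servo_tool:
  motion:
    - [[0,0,0,0,0,0],[0,0,0,0,0,0],[0,0,0,0,0,0],[0,0,0,0,0,0],[0,0,0,0,0,0]]

```text
time: 5.75
ee_pos: [0.5033, 0.0773, 0.1842]
tcp_rot: [179.8, 0.0, 129.1]
wrist_force: [4.5, 4.1, 2.9]
opening: 0.0389
```

>>> servo_tool:
  motion:
    - [[0,0,0,0,0,0.01],[0,0,0,0,0,0.02],[0,0,0,0,0,0.03],[0,0,0,0,0,0.04],[0,0,0,0,0,0.05]]

```text
time: 6.25
ee_pos: [0.5035, 0.0775, 0.1842]
tcp_rot: [179.8, 0.0, 120.4]
wrist_force: [5.7, 5.4, 1.9]
opening: 0.0386
```

>>> servo_tool:
  motion:
    - [[0,0,0,0,0,0.05],[0,0,0,0,0,0.05],[0,0,0,0,0,0.05],[0,0,0,0,0,0.05],[0,0,0,0,0,0.05]]

```text
time: 6.75
ee_pos: [0.5039, 0.0776, 0.1842]
tcp_rot: [179.7, -0.1, 106.1]
wrist_force: [8.4, 5.4, 0.1]
opening: 0.0388
```

>>> servo_tool:
  motion:
    - [[0,0,0,0,0,0.05],[0,0,0,0,0,0.05],[0,0,0,0,0,0.05],[0,0,0,0,0,0.05],[0,0,0,0,0,0.05]]

```text
time: 7.25
ee_pos: [0.5043, 0.0777, 0.1842]
tcp_rot: [179.7, -0.1, 91.8]
wrist_force: [10.4, 6.9, 1.1]
opening: 0.0388
```

>>> servo_tool:
  motion:
    - [[0,0,0,0,0,0.05],[0,0,0,0,0,0.04],[0,0,0,0,0,0.03],[0,0,0,0,0,0.02],[0,0,0,0,0,0.01]]

```text
time: 7.75
ee_pos: [0.5045, 0.0776, 0.1842]
tcp_rot: [179.7, -0.2, 83.2]
wrist_force: [11.0, 6.1, -1.1]
opening: 0.0386
```

```bash
python3 - <<'E'
from workcell import bot
import cv2,pickle
o=bot.get_obs();print(o['time'],o['q'].round(1),o['tcp_rot'])
p=bot.camera("scene");cv2.imwrite(f"pics/scene3.png",cv2.resize(p["color"][150:320,210:370,::-1],None,fx=3.5,fy=3.5,interpolation=3))
E
```

```text
7.75 [ 8.700e+00 -1.600e+00 -4.000e+00  8.730e+01  1.000e-01  1.055e+02] [ 1.79710995e+02 -1.64317933e-01  8.32298926e+01]
```

View pics/scene3.png

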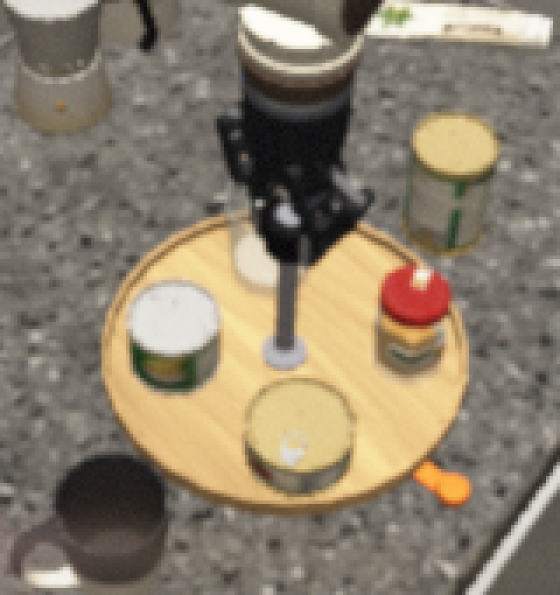

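The jar has moved toward the pointer and everything is standing. I'll measure its azimuth before going on.

```bash
cat > jar.py <<'E'
from h import *
from workcell import bot
import cv2
def jar(p,show=True):
    h=cv2.cvtColor(p["color"],cv2.COLOR_RGB2HSV)
    m=cv2.inRange(h,(0,150,70),(5,255,255))|cv2.inRange(h,(173,150,70),(180,255,255))
    k,l,s,c=cv2.connectedComponentsWithStats(m)
    for i in range(1,k):
        x,y=c[i]
        if s[i,4]>60 and 230<x<360 and 190<y<330:
            X=onz(p,c[i],.109);d=X[:2]-[.503,.077]
            print(s[i],c[i].round(1),X.round(4),"r",np.hypot(*d).round(4),"az",np.degrees(np.arctan2(d[1],d[0]))%360)
E
python3 - <<'E'
from jar import *;import pickle
P=pickle.load(open("p0.pkl","rb"));jar(P["scene"]);jar(P["top"]);jar(bot.camera("scene"))
E
```

```text
[307 207  20  15 203] [317.2 214.6] [ 0.4859 -0.0238  0.109 ] r 0.1022 az 260.35752682128384
[290 234  20  21 277] [299.2 244.9] [ 0.4834 -0.0204  0.109 ] r 0.0993 az 258.64113741732046
[319 226  20  17 224] [328. 235.] [0.4214 0.0202 0.109 ] r 0.0995 az 214.8621770614687
```

>>> servo_tool:
  motion:
    - [[0,0,0,0,0,0.01],[0,0,0,0,0,0.02],[0,0,0,0,0,0.03],[0,0,0,0,0,0.04],[0,0,0,0,0,0.05]]

```text
time: 8.35
ee_pos: [0.5047, 0.0776, 0.1842]
tcp_rot: [179.7, -0.2, 74.6]
wrist_force: [13.5, 5.3, -1.1]
opening: 0.0388
```

>>> servo_tool:
  motion:
    - [[0,0,0,0,0,0.05],[0,0,0,0,0,0.05],[0,0,0,0,0,0.05],[0,0,0,0,0,0.05],[0,0,0,0,0,0.05]]

```text
time: 8.85
ee_pos: [0.5051, 0.0775, 0.1842]
tcp_rot: [179.7, -0.3, 60.2]
wrist_force: [14.5, 5.7, -3.0]
opening: 0.0383
```

>>> servo_tool:
  motion:
    - [[0,0,0,0,0,0.05],[0,0,0,0,0,0.05],[0,0,0,0,0,0.04],[0,0,0,0,0,0.05],[0,0,0,0,0,0.04]]

```text
time: 9.35
ee_pos: [0.5054, 0.0772, 0.1842]
tcp_rot: [179.7, -0.3, 47.0]
wrist_force: [17.7, 3.6, -3.1]
opening: 0.0384
```

>>> servo_tool:
  motion:
    - [[0,0,0,0,0,0.03],[0,0,0,0,0,0.02],[0,0,0,0,0,0.01],[0,0,0,0,0,0],[0,0,0,0,0,0]]

```text
time: 9.85
ee_pos: [0.5055, 0.0771, 0.1842]
tcp_rot: [179.8, -0.3, 43.7]
wrist_force: [18.1, 2.7, -3.5]
opening: 0.0387
```

```bash
python3 - <<'E'
from jar import *
o=bot.get_obs();print(o['time'],o['q'].round(1),o['tcp_rot'])
p=bot.camera("scene");jar(p);cv2.imwrite(f"pics/scene4.png",cv2.resize(p["color"][150:320,210:370,::-1],None,fx=3.5,fy=3.5,interpolation=3))
p=bot.camera("top");jar(p);cv2.imwrite(f"pics/top4.png",cv2.resize(p["color"][150:340,170:350,::-1],None,fx=3,fy=3,interpolation=3))
E
```

```text
9.85 [  8.7  -1.6  -4.   87.2   0.  145. ] [179.76047238  -0.34866499  43.699549  ]
[311 244  20  19 244] [319.6 253.5] [0.4054 0.0865 0.109 ] r 0.0981 az 174.46223436777333
```

View pics/scene4.png

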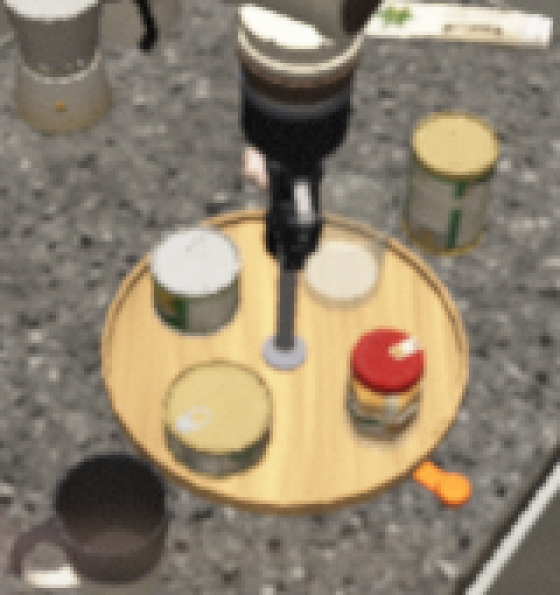

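View pics/top4.png

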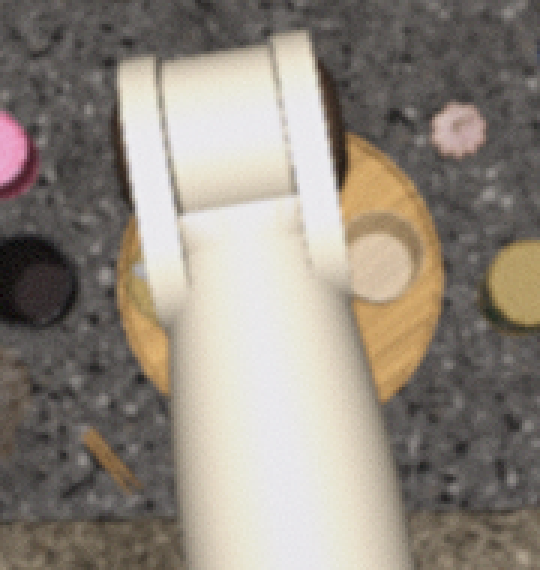

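The jar's azimuth is 174.5° and the pointer's is 175.5°, a gap of under 2 mm at the jar. The pictures agree: jar, tins and glass are upright, and the mug and tall tin have not moved. I let it settle briefly and hand in.

>>> servo_tool:
  motion:
    - [[0,0,0,0,0,0],[0,0,0,0,0,0],[0,0,0,0,0,0],[0,0,0,0,0,0],[0,0,0,0,0,0]]

```text
time: 10.45
ee_pos: [0.5055, 0.0771, 0.1842]
tcp_rot: [179.8, -0.4, 43.7]
wrist_force: [16.9, 4.0, -2.4]
opening: 0.0386
```

```bash
python3 - <<'E'
from jar import *
jar(bot.camera("scene"));o=bot.get_obs();print(o['time'],o['opening'],o['wrist_force'],abs(o['qd']).max());print(bot.job_done())
E
```

```text
[311 245  20  18 243] [319.7 253.6] [0.4052 0.0866 0.109 ] r 0.0983 az 174.41538935839174
10.5 0.03875829745438818 [16.36019267  4.34842627 -2.90341775] 0.1244198031017841
the job is handed in; nothing more can be done
None
```

I gripped the knob once at 50 N and turned the tray about 85° clockwise in two gentle strokes. I handed in at about 10.5 s, still gripping the knob and holding still.

- **Jar position:** the last check put the jar at azimuth 174.4°, against about 175.5° for the pointer. That is roughly 2 mm off the line, inside the 18 mm allowed. It came only from the scene camera, because the arm hid the jar in the top view.
- **Jar radius:** I measured 98 mm from the axis at the lid, against the stated 92 mm or so. That small disagreement lies along the pointer line, so it does not affect the alignment.
- **Grip:** the fingers were stopped on the knob at a 38.8 mm opening, with the arm nearly at rest.
- **Sideways force:** the wrist showed a steady 17 N or so, which suggests the gripper was 1–3 mm off the axis.
- **Other items:** the pictures showed the jar, tins and glass upright on the tray. The mug, tall tin and garlic looked unmoved.

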